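# Sort stoppers, jar caps and salt pot on the crate

## Task

Sort the loose bits on the crate into their places: both cork stoppers inside the steel bowl, both jar caps lying flat side by side on the floor of the wooden tray, and the ceramic salt pot set down gently, upright, in the middle of the round slate coaster. Keep the salt pot upright throughout, leave the bowl and the tray where they stand, and do not knock the blue jug or the dispenser.

Things in the scene. Friction and masses are not known exactly. Their poses are not given: they have to be found in the camera images.
- cork_a: one of two alike cork bottle stoppers, plain cork, a slightly tapered cylinder standing upright at the start: 35 mm diameter at the top, 31 mm at the foot, 38 mm tall, 12 g. Origin at its middle (19 mm above its foot), z along its axis, up at the start. Belongs in the steel bowl
- cork_b: one of two alike cork bottle stoppers, plain cork, a slightly tapered cylinder standing upright at the start: 35 mm diameter at the top, 31 mm at the foot, 38 mm tall, 12 g. Origin at its middle (19 mm above its foot), z along its axis, up at the start. Belongs in the steel bowl
- cap_a: one of two alike flat round jar caps of plain steel, lying flat at the start: 48 mm diameter, 18 mm thick, about 22 g, solid. Origin at its middle (9 mm above its underside), z along its axis, up at the start. Belongs in the wooden tray
- cap_b: one of two alike flat round jar caps of plain steel, lying flat at the start: 48 mm diameter, 18 mm thick, about 22 g, solid. Origin at its middle (9 mm above its underside), z along its axis, up at the start. Belongs in the wooden tray
- salt_pot: white glazed ceramic salt pot with a flat wooden lid and a small round wooden knob; round body 50 mm diameter from 6 to 50 mm above its foot (take it there), 74 mm tall to the top of the knob, about 0.2 kg. Origin at the centre of its foot, z up. Belongs on the coaster
- bowl: stainless steel bowl, round, loose, 0.45 kg: rim 176 mm diameter and 50 mm high, flat floor about 122 mm diameter, 4 mm above the crate, walls sloping outwards and 3 mm thick. Origin at the centre of its underside, z up
- tray: open rectangular dark wooden tray, loose, 0.5 kg: 125 mm (its own x) by 160 mm (its own y), walls 22 mm high and 5 mm thick, floor 5 mm thick (inside 115 by 150 mm). Origin at the centre of its underside, z up; stands up to 0.35 rad askew
- coaster: round dark grey slate coaster fixed to the crate, 90 mm diameter, 6 mm thick. Origin at the centre of its underside, z up
- jug: bystander: open blue plastic jug, 110 mm diameter at the widest, 180 mm tall, its loop handle reaching 96 mm from the axis along its own +y; loose, 0.35 kg. Origin at the centre of its underside, z up. To be left alone
- dispenser: bystander: white plastic dispenser with a black lever, fixed to the crate: foot 100 mm (own x) by 80 mm (own y), 140 mm tall, spout and lever towards its own -x. Origin at the centre of its underside, z up. To be left alone

How it is judged:
At the end, for the whole second after the job is handed in: Both corks rest in the bowl (middles within 68 mm of its axis, under 42 mm above its underside); both caps lie flat (0.12 rad) on the tray's floor; the salt pot stands upright (0.1 rad) on the coaster within 15 mm of its centre; bowl and tray level; all released and at rest (horizontal distance between each of cork_a, cork_b and bowl below 0.068 m and z of cork_a in the frame of bowl between 0.008 and 0.042 m and z of cork_b in the frame of bowl between 0.008 and 0.042 m and linear speed of each of cork_a, cork_b, cap_a, cap_b, salt_pot below 0.02 m/s and x of cap_a in the frame of tray between -0.055 and 0.055 m and y of cap_a in the frame of tray between -0.07 and 0.07 m and z of cap_a in the frame of tray between 0.009 and 0.019 m and angle between the z axis of each of cap_a, cap_b and the z axis of tray, either way round below 0.12 rad and x of cap_b in the frame of tray between -0.055 and 0.055 m and y of cap_b in the frame of tray between -0.07 and 0.07 m and z of cap_b in the frame of tray between 0.009 and 0.019 m and horizontal distance between salt_pot and coaster below 0.015 m and z of salt_pot in the frame of coaster between 0.003 and 0.01 m and angle between each of salt_pot, bowl, tray's own z axis and vertical below 0.1 rad); the robot touches nothing.
It fails at once if the blue jug is shifted or tipped (distance of jug from where it was at the start of the episode above 0.025 m or angle between jug's own z axis and vertical above 0.25 rad).
It fails at once if the dispenser is knocked (contact force between any of the arm, the fingers and dispenser above 8 N).
It fails at once if the bowl or the tray is shifted by more than 30 mm (distance of any of bowl, tray from where it was at the start of the episode above 0.03 m).
It fails at once if the salt pot is tipped (angle between salt_pot's own z axis and vertical above 0.6 rad).
It fails at once if the salt pot is dropped (falls free from more than about 20 mm) (contact force between the fingers and salt_pot below 0.05 N and linear speed of salt_pot above 0.62 m/s).
It also fails if it takes over 122 s, if anything falls off the work surface, if the arm or the gripper's body presses on something with over 40 N, if the wrist force passes 120 N, or if a joint passes its speed limit or range.

## Robot

A 6-joint arm with a two-finger parallel gripper is mounted at the origin on the work surface. World frame = base frame: x ahead of the robot, y to its left, z up, the work surface at z = 0. Lengths are in m, angles in rad, forces in N, time in s.
With the tool pointing down it reaches from about 0.35 to 0.775 m from the base axis. Payload 5.5 kg.
Tool frame: the origin (TCP) lies between the finger pads; the fingertips stand 8 mm ahead of it and the grasp point (between the pads) lies 11 mm behind it (bot.tip_reach is the distance from the TCP to the fingertips, in m); z points along the fingers, x is the direction in which the jaws open and shut, and the axes are right-handed (so a half turn about z gives the same grasp; the last joint's range is limited). The gripper opens to 85 mm and grips with 20 to 120 N. Pads are 22 mm wide; open, the fingers measure 114 mm over their backs; the gripper's body (76 mm by 85 mm) begins 54 mm behind the grasp point. The pads swing forward as they close: fully open they stand 13 mm farther back than shut.
Start: joints at [1.084, 0.313, 0.046, 1.304, 0, 1.431], TCP at [0.195, 0.541, 0.239] pointing down, gripper open.
Joint ranges: [-2.76, 2.76], [-0.86, 1.69], [-1.03, 1.26], [-2.2, 2.34], [-1.47, 1.5], [-3.14, 3.14]. Speed limits (rad/s): [2.57, 2.57, 3.14, 3.14, 3.14, 3.14].

## Interface

Orientations are given as a unit quaternion [x, y, z, w].
In Python, from plant import bot gives the robot as it stands. The module is installed in compiled form; this text tells all that it offers.
- The arm moves only by the tool apply_moves, never from a script. Its argument "commands" is a list of rows, each a list of 3 entries, a list of its own where there are three numbers: the shift along the tool's x, y, z in mm, then the turn about the tool's z in degrees, then the opening in per cent of the stroke, from 0 (shut) to 100 (fully open). A call has 1 to 8 rows; each row shifts and turns the commanded pose from where the row before left it, along the tool's axes as they then stand; what a row does not reach is not made up. A row lasts 1/8 s, in which the tool goes at most 62.5 mm and 10.7 degrees, less where a joint would pass 70% of its speed; a pose out of reach is approached as far as the arm can. A call with a gripper value outside its range is refused whole. The fingers move at their own pace and stop on an object; "squeeze" is the grip in N (left out, the last holds). Time passes only in rows, so rows that do not move let the fingers close. It gives the time, the measured TCP pose, the force and the opening at its end, in the units of the state.
- bot.observe(): the state, without advancing time (a new reading comes with each control period).
- bot.capture(name): name is "scene" or "top"; returns the picture (400x640x3 uint8, red, green, blue); there is no depth.
- bot.camera_params(name): a dict with "fx", "fy", "cx", "cy" (pixels), "dist_coeffs" ([k1, k2, p1, p2, k3] as OpenCV has them; the pictures are not rectified), "extrinsics" (4x4, takes a point from camera to world coordinates). Camera axes: x right, y down, z forward; pixel columns grow to the right and rows downward; lengths in m; the calibration is good to about 2 mm. A picture is of the moment at which its call begins. camera_params takes no time and is no camera call.
- bot.hand_in(): hands the job in, once; it reports no verdict.
The state is a dict: "t": time; "joint_pos": joint angles; "joint_vel": joint speeds; "joint_torque": joint torques, N m; "ee_pos": TCP position; "tool_rot": TCP orientation; "contact_force": force on the tool from outside, world axes, zero at the start; "wrist_torque": the same for the moment, N m; "opening": opening from 0.0 (shut) to 1.0 (fully open).
Only numpy, scipy, OpenCV 4.12 (cv2) and the standard library are available. Lean on these libraries where they do the work, as an engineer would, in place of code of your own. Each camera call takes 0.05 s, during which the arm holds its last target. There are 200 camera calls.

## Working session

There is one attempt and no reset: what is moved stays moved. The work goes in short steps, Python scripts to look and compute and a tool call to move; the robot and the scene stay as the last step left them, time stands still between calls to the robot, and variables do not carry over. Pictures are saved under pics/ and viewed, about 12 in all and at most 16, crops included, and the job is handed in when it is done.

Besides the shell and the picture viewer there is one more tool, called after "Request:" as a command line: name --argument value ..., lists and objects as JSON in quotes. apply_moves: Moves the arm, as the interface text tells. Its arguments: {"type":"object","properties":{"commands":{"type":"array"},"squeeze":{"type":"number"}},"required":["commands"]}

```bash
mkdir -p pics; python3 - <<'E'
from plant import bot
import cv2
for n in("scene","top"):
    im=bot.capture(n); cv2.imwrite(f"pics/{n}0.png",im[:,:,::-1]); p=bot.camera_params(n); print(n,p)
s=bot.observe(); print(s, bot.tip_reach)
E
```

```text
scene {'fx': 446.95178920995824, 'fy': 446.95178920995824, 'cx': 321.4532514551853, 'cy': 209.54268825491852, 'dist_coeffs': array([-0.08741553,  0.        ,  0.        ,  0.        ,  0.        ]), 'extrinsics': array([[ 0.41661875,  0.50314948, -0.75714558,  1.4915226 ],
       [ 0.90900902, -0.24107073,  0.33998163, -0.46379231],
       [-0.01146406, -0.82989488, -0.557802  ,  0.79022796],
       [ 0.        ,  0.        ,  0.        ,  1.        ]])}
top {'fx': 382.54887857045696, 'fy': 382.54887857045696, 'cx': 321.86825145512177, 'cy': 196.13433648231438, 'dist_coeffs': array([-0.00732283,  0.        ,  0.        ,  0.        ,  0.        ]), 'extrinsics': array([[ 0.08831695, -0.97548797,  0.20155232,  0.24638777],
       [-0.99608742, -0.08584828,  0.0209744 , -0.01023475],
       [-0.00315736, -0.20261613, -0.97925315,  1.16716373],
       [ 0.        ,  0.        ,  0.        ,  1.        ]])}
{'t': 0.1, 'joint_pos': array([ 1.08444719e+00,  3.13930667e-01,  4.51083207e-02,  1.30360878e+00,
       -1.40760588e-06,  1.43121889e+00]), 'joint_vel': array([ 0.00027398, -0.00057954,  0.00258074,  0.00028612,  0.0006625 ,
       -0.0003431 ]), 'joint_torque': array([ 4.67684833e-03, -4.81724381e+01,  2.99243599e+01,  1.27127400e-02,
       -1.23067621e-04,  5.69998150e-06]), 'ee_pos': array([0.19521186, 0.54038273, 0.23850142]), 'tool_rot': array([ 8.18493297e-01,  5.74515495e-01, -7.27545489e-04,  3.72590015e-04]), 'contact_force': array([-0.60312458, -0.26290484,  0.4006685 ]), 'wrist_torque': array([-0.00355446, -0.02081983,  0.03065263]), 'opening': 0.9975831728835299} 0.008
```

View pics/scene0.png

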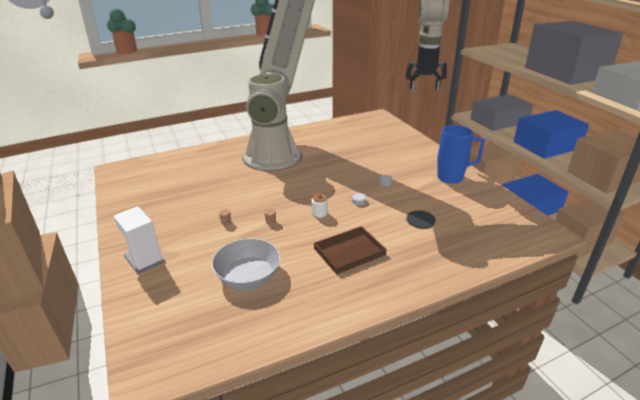

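View pics/top0.png

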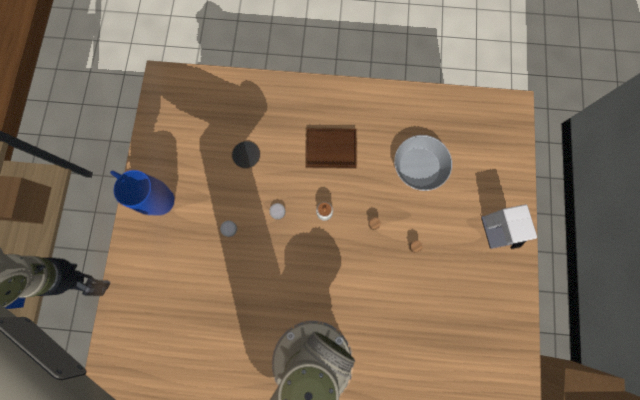

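The scene view shows the dispenser (140,240), corks (225,216) and (270,217), salt pot (320,205), caps (359,199) and (385,181), bowl (246,265), tray (350,250), coaster (420,218) and jug (455,155). The top view shows the same things: corks (375,223) and (416,246), pot (324,210), caps (277,212) and (228,229), bowl (423,162), tray (331,147), coaster (246,154), jug (145,193) and dispenser (510,228).

```bash
cat > h.py <<'E'
import numpy as np, cv2
from plant import bot
def ray(n,uv):
    p=bot.camera_params(n);K=np.array([[p['fx'],0,p['cx']],[0,p['fy'],p['cy']],[0,0,1]])
    q=cv2.undistortPoints(np.array(uv,float).reshape(-1,1,2),K,p['dist_coeffs']).reshape(-1,2)
    E=p['extrinsics'];d=np.c_[q,np.ones(len(q))]@E[:3,:3].T
    return E[:3,3],d
def cast(n,uv,z):
    o,d=ray(n,uv);return o+d*((z-o[2])/d[:,2])[:,None]
def tri(uv1,uv2):
    o1,d1=ray('scene',uv1);o2,d2=ray('top',uv2);d1=d1[0];d2=d2[0]
    s=np.linalg.lstsq(np.c_[d1,-d2],o2-o1,rcond=None)[0];a=o1+d1*s[0];b=o2+d2*s[1]
    return (a+b)/2,np.linalg.norm(a-b)
def blob(im,c,r,f):
    "centroid and area of the mask component nearest to c; f maps (hsv,bgr-ints)->mask"
    x0,y0=max(c[0]-r,0),max(c[1]-r,0);w=im[y0:c[1]+r,x0:c[0]+r]
    w=cv2.resize(w,None,fx=4,fy=4,interpolation=cv2.INTER_CUBIC)
    m=f(cv2.cvtColor(w,cv2.COLOR_RGB2HSV).astype(int),w.astype(int)).astype(np.uint8)
    m=cv2.morphologyEx(m,cv2.MORPH_OPEN,np.ones((5,5)))
    n,l,s,ce=cv2.connectedComponentsWithStats(m)
    k=1+np.argmin(np.hypot(*(ce[1:]-4*r).T)) if n>1 else 0
    return (ce[k]-1.5)/4+[x0,y0],s[k][4]/16,(l==k),np.array([x0,y0])
E
python3 - <<'E'
from h import *
S=cv2.imread('pics/scene0.png');T=cv2.imread('pics/top0.png')
a=cv2.resize(S[170:300,190:450],None,fx=3,fy=3,interpolation=cv2.INTER_CUBIC)
cv2.imwrite('pics/s1.png',a)
a=cv2.resize(T[115:265,200:460],None,fx=3,fy=3,interpolation=cv2.INTER_CUBIC)
cv2.imwrite('pics/t1.png',a)
for n,I,L in(('s',S,[(225,216),(270,217),(262,230),(320,208),(359,199),(385,181)]),('t',T,[(375,223),(416,246),(395,235),(277,212),(228,229),(243,225),(324,210)])):
    H=cv2.cvtColor(I,cv2.COLOR_BGR2HSV)
    for u,v in L: print(n,u,v,H[v,u],H[v,u+14])
E
```

```text
s 225 216 [ 12  99 132] [ 14  92 199]
s 270 217 [ 13  99 132] [ 15  89 223]
s 262 230 [ 13  93 203] [ 14  90 144]
s 320 208 [ 19  11 187] [ 14  92 217]
s 359 199 [130   7 213] [ 14  93 197]
s 385 181 [110   6 139] [ 14  94 212]
t 375 223 [ 14 121 148] [ 14 110 183]
t 416 246 [ 14 122 150] [ 14 113 158]
t 395 235 [ 14 113 179] [ 14 108 111]
t 277 212 [138   8 168] [ 15 112 164]
t 228 229 [126  11 116] [ 15 108 106]
t 243 225 [ 14 108 109] [ 15 108 109]
t 324 210 [ 13 141 165] [ 14 112 166]
```

View pics/s1.png

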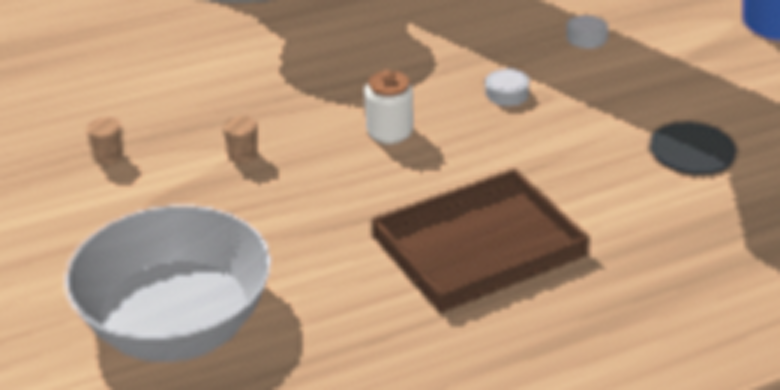

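View pics/t1.png

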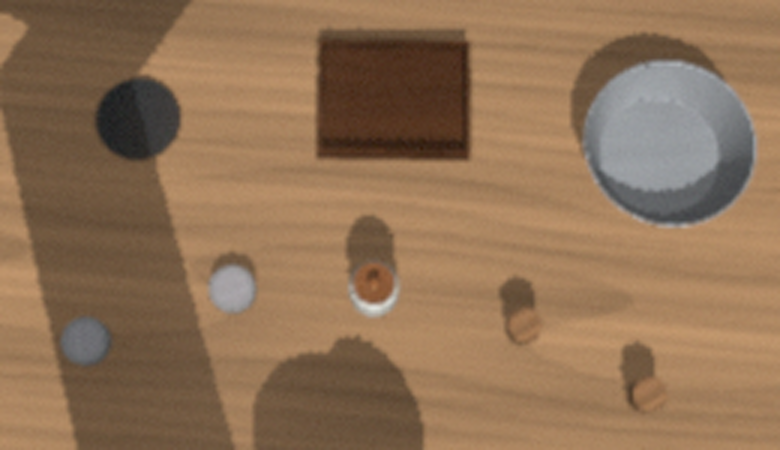

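The crops match what was expected. In the top crop the corks are at (526,326) and (649,394), the pot lid at (375,283), and the caps at (232,288) and (85,341). In the scene crop the cork bodies are at (106,140) and (240,139), and the pot at (389,108).

```bash
python3 - <<'E'
from h import *
np.set_printoptions(precision=4,suppress=True)
S=cv2.imread('pics/scene0.png')[:,:,::-1].copy();T=cv2.imread('pics/top0.png')[:,:,::-1].copy()
lo=lambda h,r:(h[...,1]<60)
t=lambda x,y:[(200+x/3,115+y/3)]
s=lambda x,y:[(190+x/3,170+y/3)]
for nm,sp,tp,z in(('corkL',(106,140),(649,394),.019),('corkR',(240,139),(526,326),.019)):
    print(nm,cast('scene',s(*sp),z)[0],cast('top',t(*tp),z)[0],tri(s(*sp),t(*tp)))
for nm,c,d,z,r in(('capNear',(277,211),(359,199),.009,16),('capFar',(228,229),(385,181),.009,16),('coaster',(246,154),(421,219),.003,24)):
    f=lo if 'cap' in nm else (lambda h,r:(h[...,2]<75)&(h[...,1]<90))
    a,A,_,_=blob(T,c,r,f);b,B,_,_=blob(S,d,r,f)
    print(nm,a,A,b,B,cast('top',[a],z)[0],cast('scene',[b],z)[0],tri([b],[a]))
# pot: lid z~.055?, whole body
lid=lambda h,r:(h[...,1]>118)&(h[...,0]<14)
print('lidtop',cast('top',t(375,283),.057)[0],'body scene',cast('scene',s(389,110),.030)[0])
# bowl rim ellipse
for n,I,c,r in(('top',T,(423,162),36),):
    a,A,m,o=blob(I,c,r,lo)
    k=max(cv2.findContours(m.astype(np.uint8),0,1)[0],key=len)[:,0].astype(float)
    P=cast(n,(k-1.5)/4+o,.05)[:,:2].astype(np.float32);print('bowl',cv2.fitEllipse(P))
P=cast('scene',np.vstack([s(69,275),s(268,268),s(183,207),s(165,328)]),.05);print(P)
a=cast('top',np.vstack([t(318,40),t(468,39),t(469,159),t(318,158)]),.022);print('tray top',a,a.mean(0))
b=cast('scene',np.vstack([s(373,221),s(515,170),s(588,238),s(442,297)]),.022);print('tray sc',b,b.mean(0))
E
```

```text
corkL [ 0.3535 -0.2741  0.019 ] [ 0.3551 -0.2799  0.019 ] (array([ 0.3555, -0.2769,  0.0213]), np.float64(0.004929423999188561))
corkR [ 0.4108 -0.15    0.019 ] [ 0.4123 -0.1539  0.019 ] (array([ 0.4126, -0.1522,  0.0208]), np.float64(0.0032061384703850346))
capNear [276.9914 210.7584] 204.1875 [358.7707 198.5732] 167.0625 [0.427  0.1477 0.009 ] [0.4254 0.1483 0.009 ] (array([0.4269, 0.1475, 0.0101]), np.float64(5.483627970461076e-05))
capFar [228.1201 228.2872] 215.0 [385.1451 180.2388] 140.1875 [0.3602 0.2899 0.009 ] [0.3609 0.2876 0.009 ] (array([0.3599, 0.2893, 0.0083]), np.float64(0.001725237521150287))
coaster [245.1652 154.2368] 569.75 [423.5622 216.3736] 195.1875 [0.6002 0.2699 0.003 ] [0.5936 0.2846 0.003 ] (array([0.6008, 0.2728, 0.0095]), np.float64(0.009651001284151951))
lidtop [0.4362 0.0009 0.057 ] body scene [0.4428 0.0012 0.03  ]
bowl ((0.6093101501464844, -0.28244149684906006), (0.17492884397506714, 0.17671586573123932), 95.06167602539062)
[[ 0.584  -0.362   0.05  ]
 [ 0.6476 -0.2047  0.05  ]
 [ 0.5345 -0.2452  0.05  ]
 [ 0.6825 -0.3063  0.05  ]]
tray top [[ 0.6966  0.0839  0.022 ]
 [ 0.7116 -0.0741  0.022 ]
 [ 0.5803 -0.0844  0.022 ]
 [ 0.5677  0.0714  0.022 ]] [ 0.639  -0.0008  0.022 ]
tray sc [[ 0.5942 -0.0839  0.022 ]
 [ 0.5806  0.0728  0.022 ]
 [ 0.701   0.082   0.022 ]
 [ 0.7159 -0.073   0.022 ]] [ 0.6479 -0.0005  0.022 ]
```

Request:
apply_moves --commands '[[[0,0,0],10,100],[[0,0,0],10,100],[[0,0,0],10,100],[[0,0,0],10,100],[[0,0,0],10,100],[[0,0,0],10,100],[[0,0,0],10.1,100],[[0,0,0],0,100]]' --squeeze 30

```text
t: 1.1
ee_pos: [0.1954, 0.5406, 0.2389]
tool_rot: [1.0, 0.001, -0.0, 0.0]
contact_force: [-0.5, 0.1, -0.6]
opening: 0.997
```

```bash
python3 - <<'E'
from h import *
np.set_printoptions(precision=4,suppress=True)
s=lambda x,y:[(190+x/3,170+y/3)]
print('coaster sc',cast('scene',s(693,148),.006), 'top jug rim',cast('top',[(135,190)],.18),'base',cast('top',[(157,203)],.0))
E
```

```text
coaster sc [[0.6067 0.2654 0.006 ]] top jug rim [[0.4227 0.5062 0.18  ]] base [[0.4199 0.524  0.    ]]
```

Request:
apply_moves --commands '[[[33,50,0],0,100],[[33,50,0],0,100],[[33,50,0],0,100],[[33,50,0],0,100],[[33,52,0],0,100],[[0,0,60],0,100],[[0,0,60],0,100],[[0,0,40],0,100]]'

```text
t: 2.1
ee_pos: [0.3595, 0.2878, 0.0769]
tool_rot: [1.0, 0.002, -0.001, 0.0]
contact_force: [0.3, -0.8, 0.0]
opening: 0.999
```

Request:
apply_moves --commands '[[[0,0,38],0,100],[[0,0,30],0,100],[[0,0,0],0,45],[[0,0,0],0,45],[[0,0,0],0,45],[[0,0,0],0,45]]'

```text
t: 2.85
ee_pos: [0.3618, 0.2896, 0.0127]
tool_rot: [1.0, 0.001, 0.001, -0.001]
contact_force: [-0.7, -0.2, 4.6]
opening: 0.545
```

Request:
apply_moves --commands '[[[0,0,-2],0,20],[[0,0,0],0,20],[[0,0,-20],0,20],[[0,0,-50],0,20],[[0,0,-40],0,20],[[0,0,0],0,20]]'

```text
t: 3.6
ee_pos: [0.3628, 0.2901, 0.1264]
tool_rot: [1.0, 0.0, 0.003, -0.002]
contact_force: [-0.0, 0.2, -0.6]
opening: 0.544
```

Request:
apply_moves --commands '[[[40,36,0],0,20],[[40,36,0],0,20],[[40,36,0],0,20],[[40,36,0],0,20],[[40,36,0],0,20],[[40,36,0],0,20],[[39,36,0],0,20],[[0,0,40],0,20]]'

```text
t: 4.6
ee_pos: [0.6453, 0.0335, 0.0843]
tool_rot: [1.0, -0.002, 0.004, 0.001]
contact_force: [0.7, 0.7, -1.4]
opening: 0.542
```

```bash
python3 - <<'E'
from h import *
im=bot.capture('scene');cv2.imwrite('pics/s2.png',cv2.resize(im[150:310,250:450,::-1],None,fx=3,fy=3,interpolation=cv2.INTER_CUBIC));print(bot.observe()['ee_pos'],bot.observe()['opening'])
E
```

```text
[0.63846029 0.03520473 0.0761756 ] 0.5430172014345469
```

View pics/s2.png

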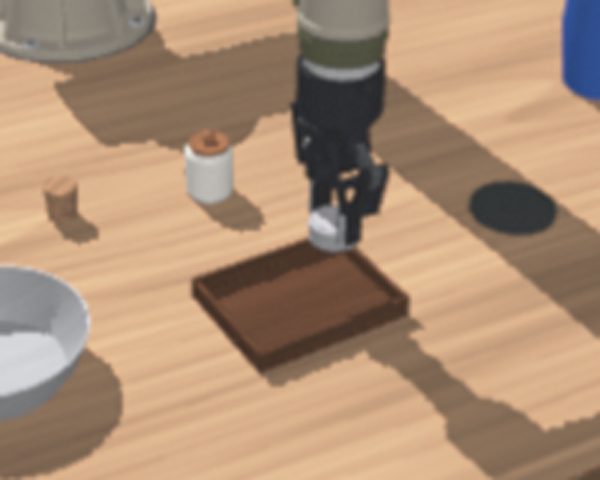

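The picture shows the cap gripped level at (330,228), above the tray's back-right part, with the tray undisturbed. The position agrees, so I'm lowering it.

Request:
apply_moves --commands '[[[0,0,30],0,20],[[0,0,25],0,20],[[0,0,6],0,20],[[0,0,0],0,20],[[0,0,0],0,20]]'

```text
t: 5.28
ee_pos: [0.6405, 0.0372, 0.0235]
tool_rot: [1.0, 0.0, 0.001, 0.0]
contact_force: [0.5, -0.6, 0.0]
opening: 0.545
```

Request:
apply_moves --commands '[[[0,0,4],0,20],[[0,0,0],0,20],[[0,0,0],0,68],[[0,0,0],0,68],[[0,0,0],0,68],[[0,0,-15],0,68],[[0,0,-40],0,68],[[0,0,-50],0,68]]'

```text
t: 6.28
ee_pos: [0.639, 0.0371, 0.1243]
tool_rot: [1.0, 0.0, -0.001, -0.0]
contact_force: [1.5, 0.8, 0.3]
opening: 0.679
```

Request:
apply_moves --commands '[[[-53,-28,0],0,100],[[-53,-28,0],0,100],[[-53,-28,0],0,100],[[-53,-28,0],0,100],[[0,0,0],0,100],[[0,0,50],0,100],[[0,0,30],0,100],[[0,0,0],0,100]]'

```text
t: 7.28
ee_pos: [0.427, 0.1484, 0.0423]
tool_rot: [1.0, -0.0, -0.001, 0.0]
contact_force: [0.6, 0.5, 1.1]
opening: 1.0
```

Request:
apply_moves --commands '[[[0,0,25],0,100],[[0,0,5],0,100],[[0,0,0],0,20],[[0,0,0],0,20],[[0,0,0],0,20],[[0,0,0],0,20],[[0,0,0],0,20]]'

```text
t: 8.15
ee_pos: [0.4287, 0.1491, 0.0148]
tool_rot: [1.0, 0.0, 0.001, -0.0]
contact_force: [-0.8, -0.7, 5.3]
opening: 0.541
```

Request:
apply_moves --commands '[[[0,0,-20],0,20],[[0,0,-50],0,20],[[0,0,-40],0,20],[[0,0,0],0,20]]'

```text
t: 8.65
ee_pos: [0.4306, 0.1494, 0.1272]
tool_rot: [1.0, 0.0, 0.004, -0.001]
contact_force: [0.0, -0.2, -0.5]
opening: 0.542
```

Request:
apply_moves --commands '[[[44,37,0],0,20],[[44,37,0],0,20],[[44,37,0],0,20],[[43,37,0],0,20],[[43,36,0],0,20],[[0,0,0],0,20],[[0,0,50],0,20],[[0,0,40],0,20]]'

```text
t: 9.65
ee_pos: [0.6443, -0.0343, 0.0313]
tool_rot: [1.0, 0.0, -0.001, -0.0]
contact_force: [0.5, 0.7, -0.8]
opening: 0.545
```

Request:
apply_moves --commands '[[[0,0,13],0,20],[[0,0,0],0,20],[[0,0,0],0,68],[[0,0,0],0,68],[[0,0,0],0,68],[[0,0,-15],0,68],[[0,0,-40],0,68],[[0,0,-50],0,68]]'

```text
t: 10.65
ee_pos: [0.6451, -0.0349, 0.1264]
tool_rot: [1.0, 0.0, -0.001, -0.0]
contact_force: [0.4, -0.3, 0.2]
opening: 0.678
```

```bash
python3 - <<'E'
from h import *
im=bot.capture('scene');cv2.imwrite('pics/s3.png',cv2.resize(im[150:310,250:450,::-1],None,fx=3,fy=3,interpolation=cv2.INTER_CUBIC));print(bot.observe()['ee_pos'])
E
```

```text
[ 0.64906209 -0.03549244  0.13516186]
```

View pics/s3.png

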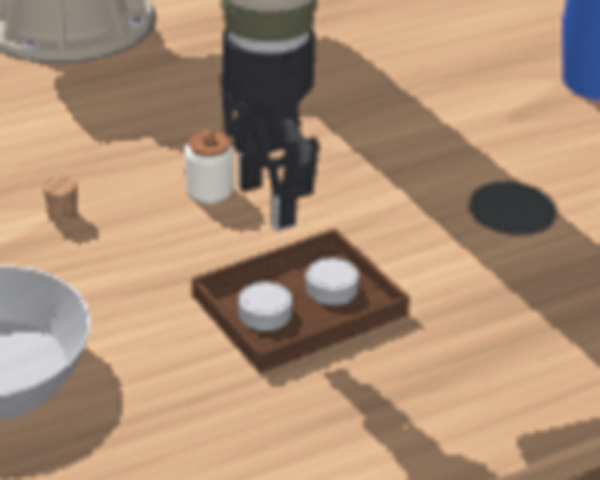

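Both caps lie flat side by side in the tray, at (265,303) and (332,280), and the tray hasn't moved. Next is the nearer cork.

Request:
apply_moves --commands '[[[-46,23,0],0,90],[[-46,23,0],0,90],[[-46,23,0],0,90],[[-47,24,0],0,90],[[-47,24,0],0,90],[[0,0,0],0,90],[[0,0,50],0,90],[[0,0,25],0,90]]'

```text
t: 11.7
ee_pos: [0.4145, -0.152, 0.0497]
tool_rot: [1.0, 0.0, 0.001, 0.0]
contact_force: [0.0, 0.4, -0.4]
opening: 0.903
```

Request:
apply_moves --commands '[[[0,0,25],0,90],[[0,0,9],0,90],[[0,0,0],0,10],[[0,0,0],0,10],[[0,0,0],0,10],[[0,0,0],0,10],[[0,0,0],0,10],[[0,0,0],0,10]]' --squeeze 20

```text
t: 12.7
ee_pos: [0.4147, -0.1526, 0.0172]
tool_rot: [1.0, 0.0, 0.001, 0.0]
contact_force: [-0.1, 1.0, 6.7]
opening: 0.392
```

Request:
apply_moves --commands '[[[0,0,-20],0,10],[[0,0,-50],0,10],[[0,0,-60],0,10],[[0,0,0],0,10]]'

```text
t: 13.2
ee_pos: [0.4167, -0.1538, 0.1509]
tool_rot: [1.0, 0.0, 0.004, 0.002]
contact_force: [1.4, -0.4, -1.5]
opening: 0.396
```

Request:
apply_moves --commands '[[[49,25,0],0,10],[[49,25,0],0,10],[[49,25,0],0,10],[[49,26,0],0,10],[[0,0,0],0,10],[[0,0,50],0,10],[[0,0,40],0,10],[[0,0,0],0,10]]'

```text
t: 14.2
ee_pos: [0.6057, -0.2506, 0.0519]
tool_rot: [1.0, 0.0, -0.004, -0.002]
contact_force: [-0.4, 0.5, -0.2]
opening: 0.391
```

Request:
apply_moves --commands '[[[0,0,25],0,10],[[0,0,3],0,10],[[0,0,0],0,10],[[0,0,0],0,55],[[0,0,0],0,55],[[0,0,-20],0,55],[[0,0,-50],0,55],[[0,0,-40],0,55]]'

```text
t: 15.2
ee_pos: [0.6102, -0.2531, 0.1404]
tool_rot: [1.0, 0.0, 0.001, 0.0]
contact_force: [-0.1, 0.5, 0.0]
opening: 0.546
```

Request:
apply_moves --commands '[[[-51,5,0],0,90],[[-51,5,0],0,90],[[-51,5,0],0,90],[[-51,4,0],0,90],[[-50,5,0],0,90],[[0,0,0],0,90],[[0,0,50],0,90],[[0,0,35],0,90]]'

```text
t: 16.2
ee_pos: [0.3569, -0.2777, 0.0528]
tool_rot: [1.0, 0.0, 0.001, 0.001]
contact_force: [-0.2, -0.1, -1.0]
opening: 0.898
```

Request:
apply_moves --commands '[[[0,0,26],0,90],[[0,0,9],0,90],[[0,0,0],0,10],[[0,0,0],0,10],[[0,0,0],0,10],[[0,0,0],0,10],[[0,0,0],0,10],[[0,0,0],0,10]]' --squeeze 20

```text
t: 17.2
ee_pos: [0.3566, -0.2779, 0.0193]
tool_rot: [1.0, 0.0, 0.001, 0.001]
contact_force: [-0.3, 0.3, 7.2]
opening: 0.392
```

Request:
apply_moves --commands '[[[0,0,-20],0,10],[[0,0,-50],0,10],[[0,0,-60],0,10],[[0,0,0],0,10]]'

```text
t: 17.7
ee_pos: [0.3582, -0.2796, 0.153]
tool_rot: [1.0, 0.0, 0.003, 0.003]
contact_force: [-0.4, -0.8, -0.9]
opening: 0.39
```

Request:
apply_moves --commands '[[[51,7,0],0,10],[[51,7,0],0,10],[[51,7,0],0,10],[[51,7,0],0,10],[[50,6,0],0,10],[[0,0,0],0,10],[[0,0,30],0,10],[[0,0,0],0,10]]'

```text
t: 18.7
ee_pos: [0.607, -0.3094, 0.1148]
tool_rot: [1.0, 0.0, -0.003, -0.002]
contact_force: [-1.7, 0.1, 0.9]
opening: 0.394
```

```bash
python3 - <<'E'
from h import *
im=bot.capture('scene');cv2.imwrite('pics/s4.png',cv2.resize(im[180:310,180:340,::-1],None,fx=3,fy=3,interpolation=cv2.INTER_CUBIC));print(bot.observe()['ee_pos'])
E
```

```text
[ 0.6078587  -0.31005487  0.11670817]
```

View pics/s4.png

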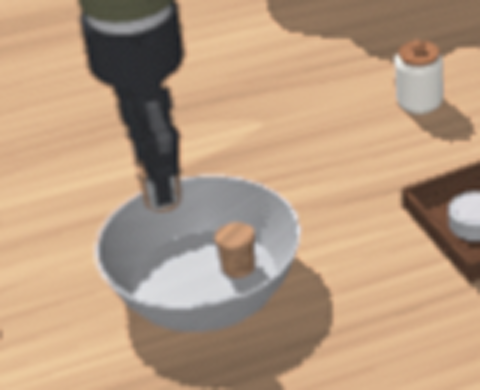

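The first cork stands in the bowl at (236,250). The second is in the grip at (160,190), over the bowl's left half and clear of it. I'm lowering it by 88 mm.

Request:
apply_moves --commands '[[[0,0,40],0,10],[[0,0,38],0,10],[[0,0,8],0,10],[[0,0,0],0,10],[[0,0,0],0,55],[[0,0,0],0,55],[[0,0,-20],0,55],[[0,0,-50],0,55]]'

```text
t: 19.75
ee_pos: [0.6083, -0.3099, 0.1008]
tool_rot: [1.0, 0.0, -0.002, -0.001]
contact_force: [0.8, -0.6, 0.4]
opening: 0.554
```

```bash
python3 - <<'E'
from h import *
np.set_printoptions(precision=4,suppress=True)
im=bot.capture('scene');tp=bot.capture('top');cv2.imwrite('pics/s5.png',im[:,:,::-1]);cv2.imwrite('pics/t5.png',tp[:,:,::-1])
a=cv2.resize(im[185:310,190:440,::-1],None,fx=3,fy=3,interpolation=cv2.INTER_CUBIC)
b=cv2.resize(tp[140:230,215:440,::-1],None,fx=3,fy=3,interpolation=cv2.INTER_CUBIC)
o=np.zeros((a.shape[0]+b.shape[0],750,3),np.uint8);o[:a.shape[0],:a.shape[1]]=a;o[a.shape[0]:,:b.shape[1]]=b
cv2.imwrite('pics/c5.png',cv2.resize(o,None,fx=.9,fy=.9));print(o.shape,a.shape,bot.observe()['ee_pos'])
E
```

```text
(645, 750, 3) (375, 750, 3) [ 0.6134 -0.3132  0.1097]
```

View pics/c5.png

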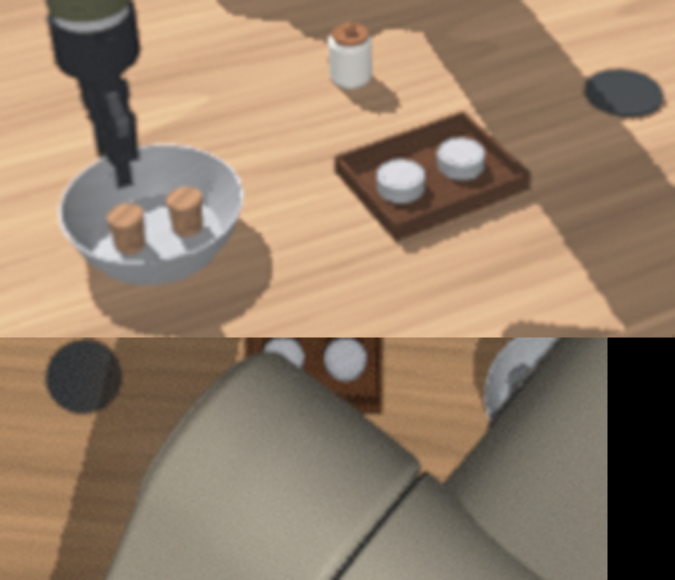

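Both corks stand in the bowl at (127,230) and (185,212), and the caps are still in the tray. The coaster is clear in both views, at (625,93) and (83,376). I'll measure the pot and coaster more closely.

```bash
python3 - <<'E'
from h import *
np.set_printoptions(precision=4,suppress=True)
rd=lambda f:cv2.imread(f)[:,:,::-1].copy()
S,T,T0=rd('pics/s5.png'),rd('pics/t5.png'),rd('pics/top0.png')
f=lambda h,r:(h[...,2]<85)&(h[...,1]<80)
a,A,_,_=blob(T,(243,154),24,f);b,B,_,_=blob(S,(421,219),24,f)
print('coaster',a,A,b,B,cast('top',[a],.005),cast('scene',[b],.005),tri([b],[a]))
# pot: white body mask columns in scene; lid in both
lid=lambda h,r:(r[...,0]-r[...,2]>75)&(h[...,0]<13)
w=lambda h,r:(h[...,1]<45)&(h[...,2]>100)
l1,L1,_,_=blob(T0,(324,209),14,lid);l2,L2,_,_=blob(S,(320,197),14,lid);w2,W2,m,o=blob(S,(320,208),16,w)
print('lid',l1,L1,l2,L2,cast('top',[l1],.058),cast('scene',[l2],.058),tri([l2],[l1]));print('body',w2,W2,cast('scene',[w2],.026))
al=lambda h,r:w(h,r)|lid(h,r)
t,tA,_,_=blob(T0,(324,211),16,al);print('pot whole top',t,tA,cast('top',[t],.035))
E
```

```text
coaster [245.6388 154.0635] 568.375 [420.2786 219.3878] 358.875 [[0.6003 0.268  0.005 ]] [[0.6048 0.2642 0.005 ]] (array([0.601 , 0.2682, 0.0016]), np.float64(0.0014428883016133496))
lid [322.2909 210.2568] 6.875 [319.0295 197.1155] 47.625 [[0.4326 0.0085 0.058 ]] [[0.4323 0.0042 0.058 ]] (array([0.4319, 0.0067, 0.0574]), np.float64(0.004079760319309429))
body [319.2277 208.3395] 240.6875 [[ 0.4452 -0.0014  0.026 ]]
pot whole top [322.2909 210.2568] 6.875 [[0.4364 0.0089 0.035 ]]
```

Request:
apply_moves --commands '[[[0,0,-45],0,100],[[-25,-45,0],0,100],[[-25,-45,0],0,100],[[-25,-45,0],0,100],[[-24,-45,0],0,100],[[-24,-45,0],0,100],[[-24,-44,0],0,100],[[-24,-44,0],0,100]]'

```text
t: 20.85
ee_pos: [0.4384, 0.0031, 0.1482]
tool_rot: [1.0, 0.0, 0.001, 0.0]
contact_force: [0.7, 0.9, -0.3]
opening: 1.0
```

Request:
apply_moves --commands '[[[0,0,0],0,100],[[0,0,0],0,100],[[0,0,25],0,100],[[0,0,0],0,100]]'

```text
t: 21.35
ee_pos: [0.4383, 0.0011, 0.1213]
tool_rot: [1.0, -0.001, -0.001, -0.0]
contact_force: [-0.4, -0.8, 0.7]
opening: 0.999
```

```bash
python3 - <<'E'
from h import *
im=bot.capture('scene');cv2.imwrite('pics/s6.png',cv2.resize(im[140:240,260:380,::-1],None,fx=5,fy=5,interpolation=cv2.INTER_CUBIC));print(bot.observe()['ee_pos'])
E
```

```text
[0.43880272 0.00111448 0.12203752]
```

View pics/s6.png

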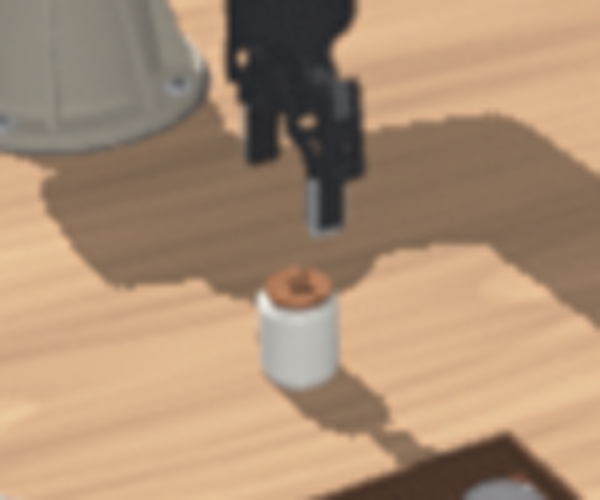

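The pot at (299,330) stands below and between the open fingers, with the near tip at (325,233) and the far tip at (262,160). I'm going down.

Request:
apply_moves --commands '[[[0,0,35],0,100],[[0,0,35],0,100],[[0,0,20],0,100],[[0,0,8],0,100],[[0,0,0],0,100]]'

```text
t: 22.02
ee_pos: [0.4393, 0.0016, 0.0246]
tool_rot: [1.0, -0.0, 0.0, -0.0]
contact_force: [-0.2, 0.1, 0.0]
opening: 0.999
```

Request:
apply_moves --commands '[[[0,0,0],0,75],[[0,0,0],0,68],[[0,0,0],0,62],[[0,0,0],0,56],[[0,0,0],0,50],[[0,0,0],0,40],[[0,0,0],0,30],[[0,0,0],0,30]]' --squeeze 40

```text
t: 23.02
ee_pos: [0.4387, 0.002, 0.0249]
tool_rot: [1.0, 0.0, 0.0, 0.0]
contact_force: [-2.1, 0.2, 6.3]
opening: 0.576
```

Request:
apply_moves --commands '[[[0,0,-5],0,30],[[0,0,-10],0,30],[[0,0,-20],0,30],[[0,0,-20],0,30],[[0,0,-15],0,30],[[0,0,-5],0,30],[[0,0,0],0,30]]'

```text
t: 23.9
ee_pos: [0.4389, 0.0019, 0.0995]
tool_rot: [1.0, 0.0, 0.0, 0.0]
contact_force: [-0.2, -0.5, -2.8]
opening: 0.576
```

```bash
python3 - <<'E'
from h import *
im=bot.capture('scene');cv2.imwrite('pics/s7.png',cv2.resize(im[110:240,260:380,::-1],None,fx=4,fy=4,interpolation=cv2.INTER_CUBIC));print(bot.observe()['ee_pos'])
E
```

```text
[0.43854474 0.00198884 0.09906791]
```

View pics/s7.png

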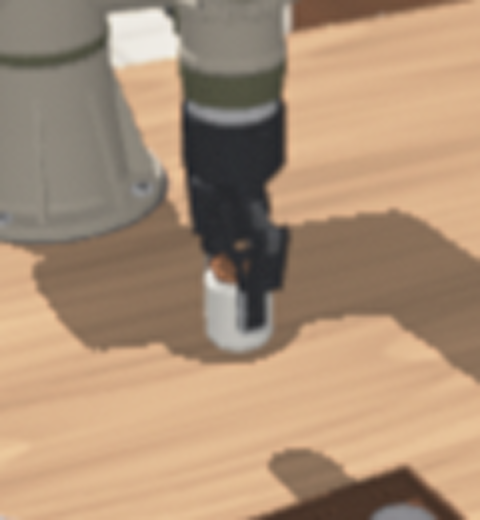

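The pot hangs upright in the grip at (238,310). I'm carrying it smoothly to the coaster.

Request:
apply_moves --commands '[[[7,-11,0],0,30],[[13,-21,0],0,30],[[20,-32,0],0,30],[[25,-40,0],0,30],[[26,-42,0],0,30],[[25,-40,0],0,30],[[20,-32,0],0,30],[[14,-24,0],0,30]]'

```text
t: 24.95
ee_pos: [0.589, 0.2466, 0.0979]
tool_rot: [1.0, 0.001, -0.001, -0.0]
contact_force: [0.9, -0.3, -2.3]
opening: 0.57
```

Request:
apply_moves --commands '[[[10,-16,0],0,30],[[4,-8,0],0,30],[[0,0,0],0,30],[[0,0,10],0,30],[[0,0,20],0,30],[[0,0,12],0,30],[[0,0,5],0,30],[[0,0,0],0,30]]'

```text
t: 25.95
ee_pos: [0.6024, 0.2678, 0.0521]
tool_rot: [1.0, 0.0, -0.0, 0.0]
contact_force: [0.8, 0.3, -2.2]
opening: 0.574
```

```bash
python3 - <<'E'
from h import *
im=bot.capture('scene');cv2.imwrite('pics/s8.png',cv2.resize(im[130:250,360:480,::-1],None,fx=4,fy=4,interpolation=cv2.INTER_CUBIC));print(bot.observe()['ee_pos'],bot.observe()['contact_force'])
E
```

```text
[0.60279903 0.26795048 0.05260374] [ 0.5144412  -0.26518503 -1.8684439 ]
```

View pics/s8.png

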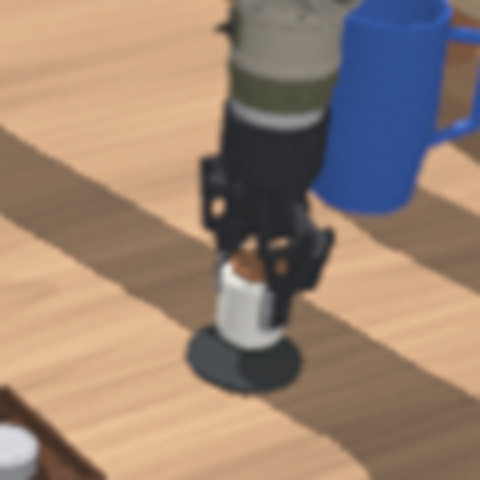

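The pot is upright about 22 mm above the coaster. Its foot is at (250,330) and the coaster centre at (245,357), so it will land within about 3 mm of the middle. I'm lowering it gently.

Request:
apply_moves --commands '[[[0,2,4],0,30],[[0,0,6],0,30],[[0,0,5],0,30],[[0,0,3],0,30],[[0,0,1],0,30],[[0,0,0],0,30],[[0,0,0],0,30]]'

```text
t: 26.88
ee_pos: [0.6028, 0.2661, 0.0335]
tool_rot: [1.0, 0.0, 0.0, -0.0]
contact_force: [0.5, 0.2, -2.0]
opening: 0.574
```

Request:
apply_moves --commands '[[[0,0,1],0,30],[[0,0,1],0,30],[[0,0,0],0,30],[[0,0,0],0,30]]'

```text
t: 27.38
ee_pos: [0.6026, 0.266, 0.0313]
tool_rot: [1.0, 0.0, -0.0, -0.0]
contact_force: [-0.1, 0.8, -1.9]
opening: 0.574
```

Request:
apply_moves --commands '[[[0,0,1],0,30],[[0,0,1],0,30],[[0,0,0],0,30],[[0,0,0],0,30]]'

```text
t: 27.88
ee_pos: [0.6027, 0.2661, 0.031]
tool_rot: [1.0, 0.0, 0.001, -0.0]
contact_force: [-4.6, -0.9, 7.9]
opening: 0.57
```

Request:
apply_moves --commands '[[[0,0,0],0,60],[[0,0,0],0,66],[[0,0,0],0,75],[[0,0,0],0,88],[[0,0,0],0,95],[[0,0,0],0,95]]'

```text
t: 28.62
ee_pos: [0.6026, 0.266, 0.0293]
tool_rot: [1.0, 0.0, -0.0, -0.0]
contact_force: [0.3, 0.7, 0.5]
opening: 0.954
```

Request:
apply_moves --commands '[[[0,0,-15],0,95],[[0,0,-35],0,95],[[0,0,-50],0,95],[[0,0,-50],0,95],[[-40,40,0],0,95],[[-40,40,0],0,95],[[-40,40,0],0,95],[[0,0,0],0,95]]'

```text
t: 29.62
ee_pos: [0.4788, 0.144, 0.18]
tool_rot: [1.0, -0.001, -0.001, 0.0]
contact_force: [1.2, 0.2, 0.2]
opening: 0.952
```

```bash
python3 - <<'E'
from h import *
np.set_printoptions(precision=4,suppress=True)
im=bot.capture('scene');tp=bot.capture('top');cv2.imwrite('pics/s9.png',im[:,:,::-1]);cv2.imwrite('pics/t9.png',tp[:,:,::-1])
a=cv2.resize(im[110:310,190:490,::-1],None,fx=2.3,fy=2.3,interpolation=cv2.INTER_CUBIC);cv2.imwrite('pics/c9.png',a)
w=lambda h,r:(h[...,1]<45)&(h[...,2]>110)
b,B,_,_=blob(im,(421,208),16,w);print('pot body',b,B,cast('scene',[b],.031))
b=tp[110:210,200:480,::-1];cv2.imwrite('pics/d9.png',cv2.resize(b,None,fx=2.8,fy=2.8,interpolation=cv2.INTER_CUBIC))
o=bot.observe();print(o['ee_pos'],o['contact_force'])
E
```

```text
pot body [421.269  213.3225] 277.0 [[0.6092 0.2612 0.031 ]]
[0.4832 0.1457 0.1808] [-0.3833 -0.0858 -0.385 ]
```

View pics/c9.png

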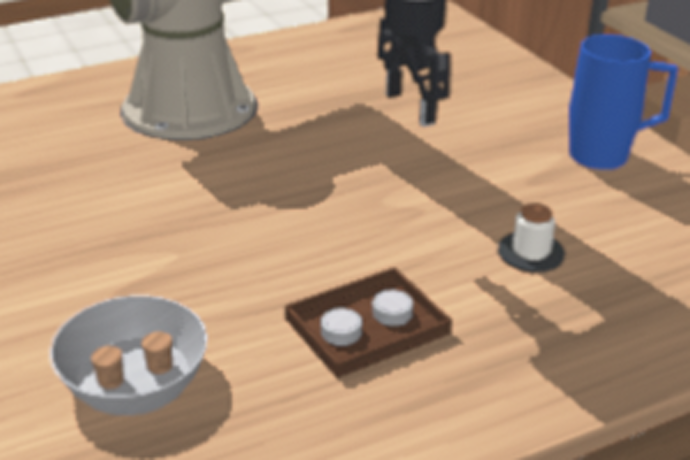

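View pics/d9.png

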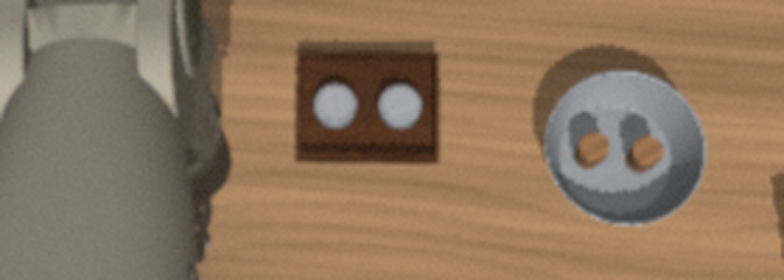

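The scene view shows the pot upright in the middle of the coaster (533,240), the caps flat in the tray, both corks standing in the bowl, and the jug untouched. The top view agrees on the tray and bowl, but the arm hides the coaster there. I'm letting the arm settle, then handing in.

Request:
apply_moves --commands '[[[0,0,0],0,95],[[0,0,0],0,95],[[0,0,0],0,95],[[0,0,0],0,95]]'

```text
t: 30.22
ee_pos: [0.4828, 0.1462, 0.1791]
tool_rot: [1.0, 0.0, -0.0, -0.0]
contact_force: [-0.3, 0.7, -0.1]
opening: 0.949
```

```bash
python3 -c "
from plant import bot
print(bot.hand_in())"
```

```text
the job is handed in; nothing more can be done
None
```

The job was handed in at about 30 s. Both caps are in the tray, both corks are in the bowl, and the salt pot is on the coaster; no verdict was reported.

- **Corks, caps, bowl and tray:** in the last pictures, both camera views show the corks standing on the bowl floor and the caps lying flat side by side. I saw no sign in the pictures that the bowl or the tray had moved.
- **Salt pot:** it was lowered until it touched (about 8 N) and stands upright. Measured in the scene view, it is about 5 mm from the coaster's middle, against the 15 mm allowed.
- **Bystanders:** the jug looked untouched in the last picture. The dispenser was outside that crop, but no move went near it.
- **Not confirmed:** the arm hid the coaster in the last top view, so the pot's final place rests on the scene view and the gripper's position at release. The two views disagreed by up to about 5 mm on the coaster's and the pot's positions, and my lid mask failed in the top view, so I read the pot's starting position by eye.

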